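# Slack off the sprung belt tensioner in the hand test rig's drive box

## Robot

A 6-joint arm with a two-finger parallel gripper is mounted at the origin on the work surface. World frame = base frame: x ahead of the robot, y to its left, z up, the work surface at z = 0. Lengths are in mm, angles in rad, forces in N, time in s.
With the tool pointing down it reaches from about 275 to 750 mm from the base axis. Payload 10.2 kg.
Tool frame: the origin (TCP) lies at the very end of the fingers, on their centre line; the grasp point (between the pads) lies 19 mm behind it; z points along the fingers, y is the line along which they close (so a half turn about z gives the same grasp; the last joint's range is limited). The gripper opens to 85 mm and grips with 20 to 120 N. Pads are 22 mm wide; open, the fingers measure 114 mm over their backs; the gripper's body (76 mm by 85 mm) begins 54 mm behind the grasp point. The pads swing forward as they close: fully open they stand 13 mm farther back than shut.
Start: joints at [1.027, 0.313, 1.498, -0, 1.331, -0.223], TCP at [165.559, 498.218, 199.794] pointing down, gripper open.
Joint ranges: [-2.94, 2.94], [-0.97, 2.17], [0.19, 2.56], [-1.23, 4.37], [0.02, 3.11], [-2.88, 2.88]. Speed limits (rad/s): [2.39, 2.39, 3.01, 3.14, 3.14, 3.14].

## Interface

Orientations are given as a unit quaternion [w, x, y, z].
In Python, from rig import ctrl gives the robot as it stands.
- The arm moves only by the shell command python3 -m inch 'ROWS' [OPENING] [FORCE]. ROWS is text: rows parted by semicolons, each of 6 numbers parted by spaces: the shift along the tool's x, y, z in mm, then the turn, a rotation vector about the tool's x, y, z in units of 6 degrees (1.0 is 6 degrees). A call has exactly 10 rows; each row shifts and turns the commanded pose from where the row before left it, along the tool's axes as they then stand; what a row does not reach is not made up. A row lasts 1/12 s, in which the tool goes at most 41.7 mm and 7.16 degrees, less where a joint would pass 70% of its speed; a pose out of reach is approached as far as the arm can. A call with a gripper value outside its range is refused whole. OPENING is the opening, from 0 (shut) to 1 (fully open), set as the call begins (- or left out, the last holds). The fingers move at their own pace and stop on an object; FORCE is the grip in N (left out, the last holds). Time passes only in rows, so rows that do not move let the fingers close, or fill a call up. It gives the time, the measured TCP pose, the force, the opening and the grip force at its end, in the units of the state.
- ctrl.sense(): the state, without advancing time (a new reading comes with each control period).
- ctrl.capture(name): name is "scene" or "side" or "wrist"; returns a dict with "image" (384x512x3 uint8, red, green, blue), "intrinsics" (3x3 intrinsics, pixels), "rvec" (rotation vector, rad) and "tvec" (3), from world to camera coordinates, as OpenCV has them. Camera axes: x right, y down, z forward; pixel columns grow to the right and rows downward; lengths in mm; the calibration is good to about 2 mm. A picture is of the moment at which its call begins. There is no depth.
- ctrl.finish_job(): hands the job in; it is judged then, once.
The state is a dict: "time_s": time; "joints": joint angles; "dq": joint speeds; "tau": joint torques, N m; "eef_pos": TCP position; "ee_rot": TCP orientation; "force": force on the tool from outside, world axes, zero at the start; "wrist_torque": the same for the moment, N m; "grip_width": opening from 0.0 (shut) to 1.0 (fully open); "grip_force": force on a finger pad.
Only numpy, scipy, OpenCV 4.12 (cv2) and the standard library are available. Lean on these libraries where they do the work, as an engineer would, in place of code of your own. Each camera call takes 0.05 s, during which the arm holds its last target. There are 200 camera calls.

## Task

A belt is about to be fitted in the drive box: lift the box's hinged lid by its bar until it rests open on its stop and let go of it, then push the tensioner's idler roller back against its spring, clear past the ratchet click. The spring throws the roller back if it is let go, so finish with the fingers still holding the roller past the click and the lid still standing open. Do not shift the things lying around the box.

Things in the scene. Friction and masses are not known exactly. Their poses are not given: they have to be found in the camera images.
- rig: Drive box, fixed to the desk. Plywood base 230 x 290 x 12 mm, on it an open aluminium box 190 (x) x 250 (y) mm, walls 5 mm, rim 82 and inner floor 17 mm above the desk. Origin: centre of the base's underside. x: from the front wall to the hinge wall, y: left, z: up. Inside by the -y wall two fixed pulleys at (-55, -95) and (55, -95) mm, 36 and 48 mm wide, 43 mm above the desk. No belt in it.
- lid_handle (a point): Middle of the lid's bar handle: round steel bar, 10 mm diameter, 110 mm long along the rig's y, on two end posts, its centre 35 mm off the lid's outer face and 20 mm in from the lid's front edge. When shut it lies 123.5 mm above the desk, 170 mm in front of (-x) and 41 mm above the hinge line. The bar can turn between the fingers as the lid swings.
- lid_hinge (a point): Middle of the lid's hinge line, on the rim of the box's far wall, 82.5 mm above the desk; the lid turns about the rig's y axis here.
- lid (a joint): Opening angle of the lid (rad): 0 shut, 1.70 resting open on its stop, leaning back a little away from the robot. The lid (190 x 250 x 6 mm, aluminium frame with a clear window, about 0.3 kg) swings freely: let go below about 1.4 it falls shut, above about 1.55 it falls open onto the stop.
- idler_roller: Upright black roller, free to spin, at the tip of the tensioner lever, inside the box: 28 mm diameter, 34 mm high, 34 mm flange at its foot. Origin: its centre, 50 mm above the desk (top 67 mm). It is pushed in the rig's +y direction, e.g. with shut fingers put down into the space on its -y side (about 80 mm from roller to wall), and swings on an arc of 65 mm radius about the pivot.
- tensioner_pivot (a point): The tensioner's upright pivot axis, fixed in the box at (5, 0) mm in the rig's frame; this point is 50 mm above the desk, the steel boss ends at 42 mm. The flat lever (top 32 mm above the desk) runs from it to the roller; its short tail points to the pawl slider near the hinge wall.
- tensioner (a joint): Lever angle (rad): 0 at rest (lever, seen from the pivot, 0.35 to the -y side of the rig's -x), growing as the roller goes to +y. The tail's tooth meets the sprung pawl at 0.30, tops it at 0.40, is clear past it (click done) at 0.50; end stop 0.75. Spring at the roller: 4 N at rest, 8 N at 0.6; the pawl adds about 2 N at 0.30 to 0.40. Let go, it springs back to 0.
- bionic_hand: Black mechanical hand with a steel back plate, lying loose beside the box, about 215 x 110 x 48 mm. Origin: underside of its palm; fingers point along its x axis. To be left alone.
- basket: Slatted plastic basket 160 x 130 x 100 mm, standing loose on the other side of the box. Origin: centre of its underside. To be left alone.
- screw_jar: Small jar, 36 mm wide and 50 mm high, standing loose just beyond the hinge side of the box. Origin: centre of its underside. To be left alone.

How it is judged (in metres and radians):
On the way, in this order (a step that is already met when the one before it is completed fails the run):
1. the lid rests open on its stop, let go (value of joint lid above 1.6 rad and contact force between the fingers and anything else below 0.3 N), for 0.2 s.
2. the tensioner is pushed past its click (value of joint tensioner above 0.5 rad and contact force between the fingers and idler_roller above 2 N), for 0.2 s.
At the end, for the whole second after the job is handed in: The fingers hold the idler roller with more than 2 N, still, with the tensioner past its click (joint tensioner above 0.50 rad), and the lid stands open on its stop (joint lid above 1.6 rad) (all of step 2 and value of joint lid above 1.6 rad and velocity of joint tensioner between -0.1 and 0.1 rad/s); the arm keeps its last pose, push and grip.
It fails at once if the mechanical hand is shifted by more than 30 mm (distance of bionic_hand from where it was at the start of the episode above 0.03 m).
It fails at once if the basket is shifted by more than 30 mm (distance of basket from where it was at the start of the episode above 0.03 m).
It fails at once if the jar is shifted by more than 30 mm (distance of screw_jar from where it was at the start of the episode above 0.03 m).
It also fails if it takes over 48 s, if anything falls off the work surface, if the arm or the gripper's body presses on something with over 40 N, if the wrist force passes 120 N, or if a joint passes its speed limit or range.

## Working session

There is one attempt and no reset: what is moved stays moved. The work goes in short steps, Python scripts to look and compute and a shell command to move; the robot and the scene stay as the last step left them, time stands still between calls to the robot, and variables do not carry over. Pictures are saved under pics/ and viewed, at most 10 in all, crops included, and the job is handed in when it is done.

```bash
ls; mkdir -p pics
python3 - <<'E'
from rig import ctrl
import cv2
s=ctrl.sense();print(s)
for n in("scene","side"):
    c=ctrl.capture(n);cv2.imwrite(f"pics/{n}0.png",c["image"][:,:,::-1]);print(n,c["intrinsics"],c["rvec"],c["tvec"])
E
```

```text
pics
{'time_s': 0.0, 'joints': array([ 1.02662132e+00,  3.13458941e-01,  1.49846888e+00,  1.63331777e-05,
        1.33096318e+00, -2.23439952e-01]), 'dq': array([ 0.00018589,  0.00144895, -0.00233851, -0.00065958, -0.0006684 ,
        0.00118775]), 'tau': array([-1.67985195e-04, -4.12262607e+01, -2.59742260e+01, -1.91755475e-04,
        4.12581110e-03,  9.03401258e-06]), 'eef_pos': array([165.38228443, 497.95623774, 199.21855099]), 'ee_rot': array([-2.50438235e-04,  1.59682916e-01,  9.87168144e-01, -5.98969146e-04]), 'force': array([ 0.51616725, -0.18017097,  0.63023514]), 'wrist_torque': array([ 0.00673474, -0.04902115, -0.02642159]), 'grip_force': 0.0, 'grip_width': 0.9975950864267477}
scene [[373.75418454   0.         257.42695509]
 [  0.         373.75418454 193.13418206]
 [  0.           0.           1.        ]] [ 1.33428796  2.30679114 -0.8429657 ] [ 241.19473643 -305.26935341 1250.42966631]
side [[484.15432281   0.         249.46583107]
 [  0.         484.15432281 190.80805015]
 [  0.           0.           1.        ]] [ 2.3255324  -0.78381582  0.26785843] [-420.83687474  330.22054227 1114.58970004]
```

View pics/scene0.png

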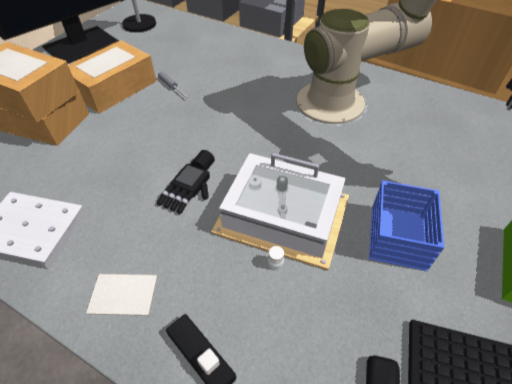

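View pics/side0.png

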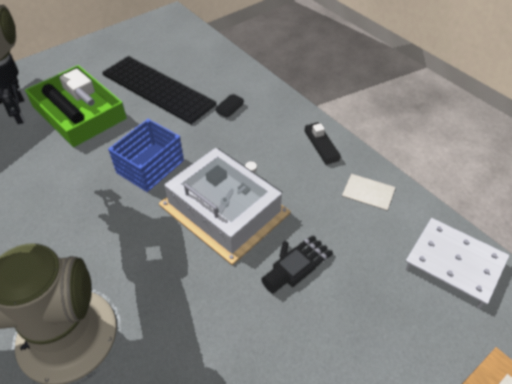

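The scene view shows the shut lid with corners at about (248,156), (345,180), (325,243) and (222,203), and the bar from (272,158) to (317,172). The side view shows the bar from (185,190) to (220,213) and base corners at (161,204), (235,262) and (289,211). I'll fit the rig pose to these points.

```bash
cat > fit.py <<'E'
import numpy as np, cv2
from rig import ctrl
from scipy.optimize import least_squares
L=[(-95,-125,88.5),(-95,125,88.5),(95,125,88.5),(95,-125,88.5)]
H=[(-75,-55,123.5),(-75,55,123.5)]
B=[(115,-145,12),(115,145,12),(-115,145,12),(-115,-145,12)]
def world(p,P):
    c,s=np.cos(p[2]),np.sin(p[2]);P=np.array(P,float)
    return np.c_[p[0]+c*P[:,0]-s*P[:,1],p[1]+s*P[:,0]+c*P[:,1],P[:,2]]
def proj(c,W): return cv2.projectPoints(W,c["rvec"],c["tvec"],c["intrinsics"],None)[0][:,0]
def fit(obs,p0=(450,0,0)):
    f=lambda p:np.concatenate([(proj(c,world(p,P))-np.array(px)).ravel() for c,P,px in obs])
    r=least_squares(f,p0,x_scale=(100,100,1),loss="soft_l1",f_scale=2);return r.x,f(r.x).reshape(-1,2).round(1)
E
python3 - <<'E'
from fit import *
a=ctrl.capture("scene");b=ctrl.capture("side")
p,r=fit([(a,L+H+B[:3],[(248,156),(345,180),(325,248),(222,203),(272,158),(317,172),(215,237),(327,260),(350,193)]),
(b,L+H+[B[2],B[3],B[0]],[(232,227),(167,185),(218,151),(281,197),(220,213),(185,190),(161,204),(235,262),(289,211)])])
print(p,r.tolist())
for n,P in(("handle",(-75,0,123.5)),("hinge",(95,0,82.5)),("roller",(-56,-22,50))):print(n,world(p,[P]).round(1))
for n,c in(("a",a),("b",b)):
    im=c["image"][:,:,::-1].copy()
    im=cv2.resize(im[100:300,120:400] ,None,fx=2.7,fy=2.7,interpolation=cv2.INTER_CUBIC)
    for P in (L,H,B):
        q=((proj(c,world(p,P))-[120,100]+.5)*2.7).astype(int)
        cv2.polylines(im,[q],len(q)>2,(0,0,255),1)
    cv2.imwrite(f"pics/fit_{n}.png",im)
E
```

```text
[5.00782487e+02 7.94151663e+01 1.72729263e-01] [[-0.1, -2.3], [-0.8, -1.7], [1.1, -7.5], [-4.0, 5.6], [-0.3, -2.5], [-1.2, -5.3], [-5.5, -5.0], [1.0, 9.0], [-1.9, 1.8], [-0.4, 8.8], [-2.1, -1.3], [-2.1, -4.3], [1.5, -5.1], [-3.6, -6.1], [1.5, -5.8], [-2.2, -1.8], [-2.0, 0.6], [2.8, -1.4]]
handle [[426.9  66.5 123.5]]
hinge [[594.4  95.7  82.5]]
roller [[449.4  48.1  50. ]]
```

```bash
python3 -c "
import cv2,numpy as np
a=cv2.imread('pics/fit_a.png');b=cv2.imread('pics/fit_b.png')
cv2.imwrite('pics/fit_ab.png',np.vstack([a[100:400,150:690],b[80:380,0:540]]))"
```

```text
(no output)
```

View pics/fit_ab.png

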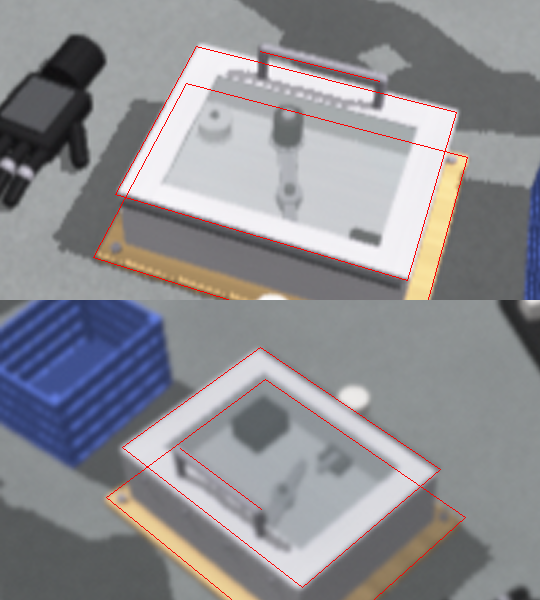

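The overlay fits both views within about 2 mm, so the rig is at (501, 79.5) with yaw 0.173. I'll turn the tool so its y lies along rig x, then go above the bar.

```bash
cat > to.py <<'E'
# tool-frame shift and turn (6 deg units) from measured pose to rig-frame target (x,y,z) with pitch about rig y; python3 to.py x y z [yaw_tool_y_deg_from_rig_x]
import sys
from fit import *
from scipy.spatial.transform import Rotation as R
P=(500.8,79.4,.1727)
s=ctrl.sense();x,y,z=map(float,sys.argv[1:4]);a=float(sys.argv[4]) if len(sys.argv)>4 else 0
w=world(P,[(x,y,z)])[0];q=s["ee_rot"];Rc=R.from_quat([q[1],q[2],q[3],q[0]])
t=P[2]+np.radians(a);Y=np.array([np.cos(t),np.sin(t),0]);Z=np.array([0,0,-1.]);T=R.from_matrix(np.c_[np.cross(Y,Z),Y,Z])
c,sn=np.cos(P[2]),np.sin(P[2]);d=s["eef_pos"]-[P[0],P[1],0]
print("t",round(s["time_s"],2),"tcp in rig",np.round([c*d[0]+sn*d[1],-sn*d[0]+c*d[1],d[2]],1),"force",s["force"].round(1),"grip",round(s["grip_width"],2),round(s["grip_force"],1),"j",s["joints"].round(2))
print("shift now",Rc.inv().apply(w-s["eef_pos"]).round(1),"shift after turn",T.inv().apply(w-s["eef_pos"]).round(1),"turn",((Rc.inv()*T).as_rotvec()/np.radians(6)).round(2))
E
python3 -m inch '0 0 -3 0 0 1.03;0 0 -3 0 0 1.03;0 0 -3 0 0 1.03;0 0 -3 0 0 1.03;0 0 -3 0 0 1.03;0 0 -3 0 0 1.03;0 0 -3 0 0 1.03;0 0 -3 0 0 1.03;0 0 -3 0 0 1.03;0 0 -3 0 0 1.03' 0.6 30
python3 to.py -75 0 180
```

```text
time_s: 1.03
eef_pos: [165.5, 498.1, 229.8]
ee_rot: [0.0, 0.646, 0.763, -0.0]
force: [-0.6, -0.9, 0.1]
grip_width: 0.601
grip_force: 0.0
t 1.03 tcp in rig [-258.4  470.1  229.8] force [-0.6 -0.9  0.1] grip 0.6 0.0 j [1.03 0.29 1.45 0.   1.4  0.86]
shift now [-468.9  186.5   49.9] shift after turn [-470.1  183.4   49.8] turn [-0.    0.   -0.06]
```

```bash
python3 -m inch '-20 8 0 0 0 0;-34 13 0 0 0 0;-34 13 0 0 0 0;-34 13 0 0 0 0;-34 13 0 0 0 0;-34 13 0 0 0 0;-34 13 0 0 0 0;-34 13 0 0 0 0;-34 13 0 0 0 0;-34 13 0 0 0 0' >/dev/null
python3 -m inch '-34 13 5 0 0 0;-34 13 5 0 0 0;-34 13 5 0 0 0;-24 13 5 0 0 -0.06;-14 9 10 0 0 0;-4 3 10 0 0 0;0 0 10 0 0 0;0 0 0 0 0 0;0 0 0 0 0 0;0 0 0 0 0 0'
python3 to.py -75 0 105
python3 - <<'E'
from fit import *
c=ctrl.capture("wrist");im=c["image"][:,:,::-1].copy()
for p in (L,H):
    q=proj(c,world((500.8,79.4,.1727),p)).astype(int);cv2.polylines(im,[q],len(q)>2,(0,0,255),1)
cv2.imwrite("pics/w1.png",im)
E
```

```text
time_s: 2.7
eef_pos: [432.0, 68.0, 180.3]
ee_rot: [0.0, 0.641, 0.767, 0.0]
force: [0.5, -0.6, -0.9]
grip_width: 0.603
grip_force: 0.0
t 2.7 tcp in rig [-69.8   0.6 180.3] force [ 0.5 -0.6 -0.9] grip 0.6 0.0 j [-0.11  0.14  1.77  0.    1.23 -0.29]
shift now [-0.5 -5.3 75.3] shift after turn [-0.6 -5.2 75.3] turn [0.01 0.   0.06]
```

View pics/w1.png

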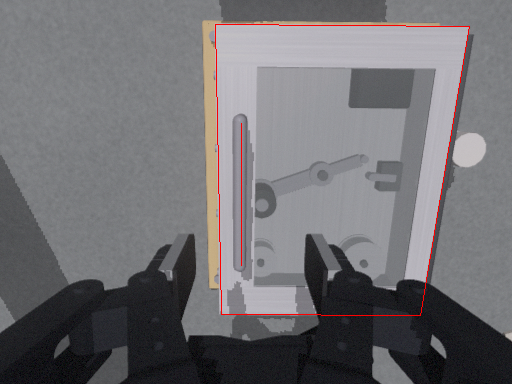

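The wrist view shows the bar at column 240, rows 115–270, on the predicted line, and the lid edges match. I'll go down and grip.

```bash
python3 -m inch '0 -3 10 0 0 0.06;0 -2 12 0 0 0;0 0 12 0 0 0;0 0 12 0 0 0;0 0 12 0 0 0;0 0 10 0 0 0;0 0 7 0 0 0;0 0 0 0 0 0;0 0 0 0 0 0;0 0 0 0 0 0' >/dev/null
python3 -m inch '0 0 0 0 0 0;0 0 0 0 0 0;0 0 0 0 0 0;0 0 0 0 0 0;0 0 0 0 0 0;0 0 0 0 0 0;0 0 0 0 0 0;0 0 0 0 0 0;0 0 0 0 0 0;0 0 0 0 0 0' 0 30
python3 to.py -75 0 105
python3 - <<'E'
import numpy as np
t=np.linspace(0,1.68,31);x=-170*np.cos(t)+41*np.sin(t);z=170*np.sin(t)+41*np.cos(t)
print(np.c_[np.diff(x),-np.diff(z)].round(1).tolist())
E
```

```text
time_s: 4.42
eef_pos: [427.1, 66.5, 104.8]
ee_rot: [-0.0, 0.644, 0.765, -0.0]
force: [0.6, 0.8, 0.3]
grip_width: 0.001
grip_force: 0.0
t 4.42 tcp in rig [-74.8  -0.  104.8] force [0.6 0.8 0.3] grip 0.0 0.0 j [-0.12  0.22  1.89 -0.    1.03 -0.29]
shift now [ 0.  -0.2 -0.2] shift after turn [ 0.  -0.2 -0.2] turn [-0.   -0.   -0.01]
[[2.6, -9.5], [3.1, -9.3], [3.6, -9.1], [4.1, -8.9], [4.6, -8.6], [5.1, -8.4], [5.5, -8.1], [6.0, -7.8], [6.4, -7.4], [6.8, -7.0], [7.2, -6.6], [7.6, -6.2], [7.9, -5.8], [8.2, -5.4], [8.5, -4.9], [8.7, -4.4], [9.0, -3.9], [9.2, -3.4], [9.4, -2.9], [9.5, -2.3], [9.6, -1.8], [9.7, -1.3], [9.8, -0.7], [9.8, -0.2], [9.8, 0.4], [9.7, 0.9], [9.7, 1.5], [9.6, 2.0], [9.5, 2.5], [9.3, 3.1]]
```

The fingers shut fully at width 0, so they missed the bar or squeezed past it. I'll look.

Run:
```python
from fit import *
a=ctrl.capture("wrist")["image"][:,:,::-1];b=ctrl.capture("side")["image"][:,:,::-1]
c=ctrl.capture("scene")["image"][:,:,::-1]
f=lambda i:cv2.resize(i[110:260,130:330],(400,300),interpolation=cv2.INTER_CUBIC)
cv2.imwrite("pics/m1.png",np.vstack([cv2.resize(a[:,60:460],(400,300)),f(b)]))
cv2.imwrite("pics/m1.png",np.hstack([np.vstack([f(b),cv2.resize(c[100:250,180:380],(400,300))]),np.vstack([cv2.resize(a,(400,300)),np.zeros((300,400,3),np.uint8)])]))
```

```text
(no output)
```

View pics/m1.png

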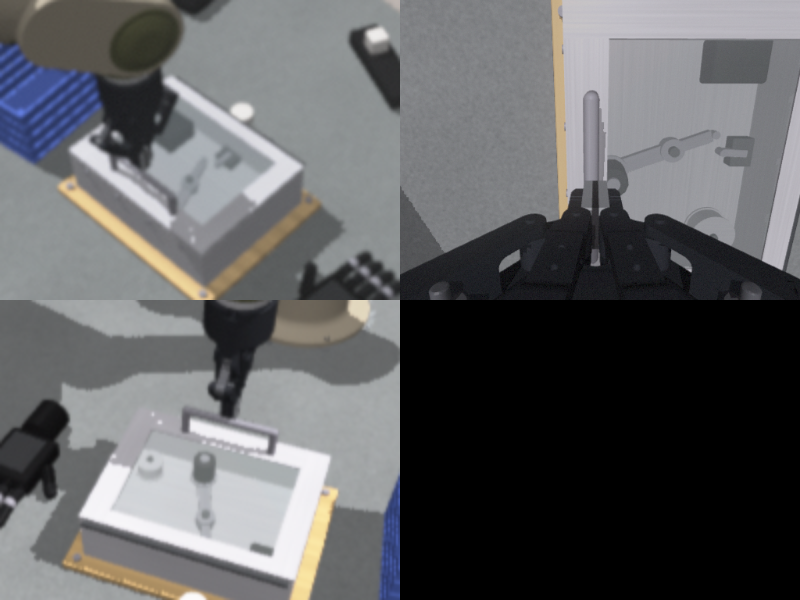

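Run:
```python
from fit import *
s=ctrl.sense();print(s["grip_width"],s["grip_force"],s["force"])
W=world((500.8,79.4,.1727),[(-75,0,105),(-75,0,124),(-75,0,129),(-75,55,123.5),(-75,-55,123.5)])
out=[]
for n,(x,y) in dict(scene=(205,130),side=(150,140),wrist=(170,130)).items():
    c=ctrl.capture(n);k=3 if n!="wrist" else 2.5
    im=cv2.resize(c["image"][y:y+100,x:x+130,::-1] if n!="wrist" else c["image"][y+40:y+160,x:x+156,::-1],(390,300),interpolation=cv2.INTER_CUBIC)
    for q in (proj(c,W)-[x,y+(40 if n=="wrist" else 0)])*k:cv2.circle(im,tuple(q.astype(int)),2,(0,0,255),-1)
    out.append(im)
cv2.imwrite("pics/m2.png",np.vstack([np.hstack(out[:2]),np.hstack([out[2],out[2]*0])]))
```

```text
0.00042720237152796297 0.0 [ 0.06730628 -0.24136906 -0.28304694]
```

View pics/m2.png

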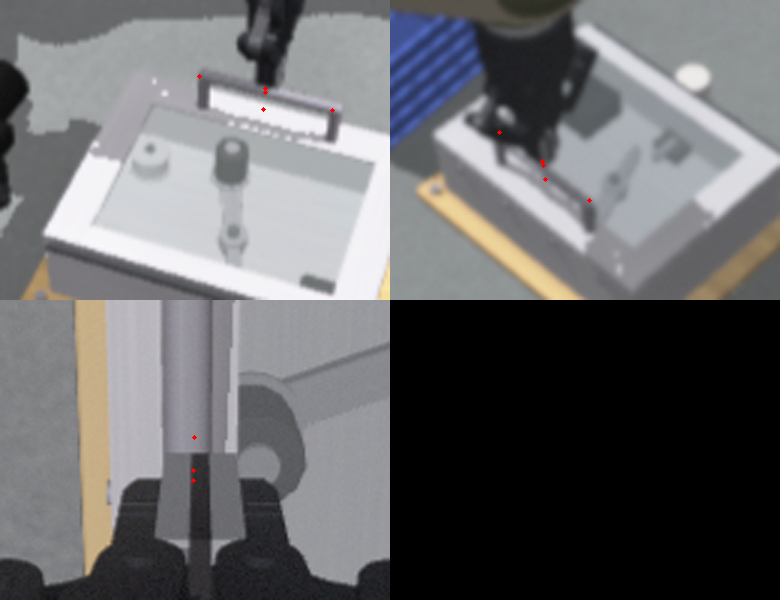

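The fingers seem to end just above the bar: the bar isn't covered in the scene view, and the pads lie over it in the wrist view. I'll check where the tips are against the reported TCP, using the wrist camera geometry.

Run:
```python
from fit import *
from scipy.spatial.transform import Rotation as R
s=ctrl.sense();q=s["ee_rot"];T=R.from_quat([q[1],q[2],q[3],q[0]]);c=ctrl.capture("wrist");print(c["intrinsics"][0],)
for y in(25.5,-25.5,0):
  for z in(0,-10,-20,-30,-40):
    print(y,z,proj(c,T.apply([[11,y,z],[-11,y,z]])+s["eef_pos"]).round().tolist())
print((cv2.Rodrigues(c["rvec"])[0]@s["eef_pos"]+c["tvec"]))
```

```text
[323.70986264   0.         249.67235695]
25.5 0 [[293.0, 207.0], [292.0, 243.0]]
25.5 -10 [[296.0, 212.0], [294.0, 250.0]]
25.5 -20 [[298.0, 219.0], [297.0, 258.0]]
25.5 -30 [[301.0, 226.0], [299.0, 267.0]]
25.5 -40 [[305.0, 234.0], [303.0, 278.0]]
-25.5 0 [[203.0, 207.0], [204.0, 243.0]]
-25.5 -10 [[200.0, 212.0], [202.0, 250.0]]
-25.5 -20 [[198.0, 219.0], [199.0, 258.0]]
-25.5 -30 [[194.0, 226.0], [196.0, 267.0]]
-25.5 -40 [[191.0, 234.0], [193.0, 278.0]]
0 0 [[248.0, 207.0], [248.0, 243.0]]
0 -10 [[248.0, 212.0], [248.0, 250.0]]
0 -20 [[248.0, 219.0], [248.0, 258.0]]
0 -30 [[248.0, 226.0], [248.0, 267.0]]
0 -40 [[248.0, 234.0], [248.0, 278.0]]
[ -0.91561262  18.00914656 186.14935932]
```

The pads end about 32 mm short of the reported TCP, because the front edge is at row 231 and z = 0 would be row 207. I'll open and descend in two stages, watching the force.

```bash
python3 -m inch '0 0 -3 0 0 0;0 0 0 0 0 0;0 0 0 0 0 0;0 0 0 0 0 0;0 0 0 0 0 0;0 0 3 0 0 0;0 0 5 0 0 0;0 0 5 0 0 0;0 0 3 0 0 0;0 0 0 0 0 0' 0.5 30|grep -v rot
python3 -m inch '0 0 3 0 0 0;0 0 3 0 0 0;0 0 3 0 0 0;0 0 3 0 0 0;0 0 0 0 0 0;0 0 0 0 0 0;0 0 0 0 0 0;0 0 0 0 0 0;0 0 0 0 0 0;0 0 0 0 0 0'|grep -v rot
```

```text
time_s: 5.6
eef_pos: [426.6, 66.6, 90.9]
force: [-0.3, 0.1, -0.3]
grip_width: 0.5
grip_force: 0.0
time_s: 6.43
eef_pos: [427.2, 66.6, 79.9]
force: [0.5, -0.4, 0.3]
grip_width: 0.497
grip_force: 0.0
```

The reported TCP is now below the lid's face with no contact, so the offset is real. I'll close on the bar.

```bash
python3 -m inch '0 0 0 0 0 0;0 0 0 0 0 0;0 0 0 0 0 0;0 0 0 0 0 0;0 0 0 0 0 0;0 0 0 0 0 0;0 0 0 0 0 0;0 0 0 0 0 0;0 0 0 0 0 0;0 0 0 0 0 0' 0 30|grep -v rot
```

```text
time_s: 7.27
eef_pos: [424.3, 66.2, 79.7]
force: [-16.3, -5.9, 13.0]
grip_width: 0.102
grip_force: 29.6
```

The bar is gripped at width 0.10. I'll swing the lid along the arc and correct about 3 mm towards the robot on the way.

```bash
python3 -m inch '0 -3 -1 0 0 0;0 1 -5 0 0 0;0 1.5 -5 0 0 0;0 3 -9 0 0 0;0 3.5 -9 0 0 0;0 4 -9 0 0 0;0 4.5 -8.5 0 0 0;0 5 -8.5 0 0 0;0 5.5 -8 0 0 0;0 6 -8 0 0 0'|grep -v rot
python3 to.py -75 0 80
```

```text
time_s: 8.1
eef_pos: [457.8, 71.8, 150.8]
force: [4.5, -1.4, -7.4]
grip_width: 0.101
grip_force: 29.0
t 8.1 tcp in rig [-4.360e+01 -1.000e-01  1.508e+02] force [ 4.5 -1.4 -7.4] grip 0.1 29.0 j [-0.1   0.23  1.75 -0.    1.17 -0.27]
shift now [  0.1 -31.3  70.8] shift after turn [  0.1 -31.4  70.8] turn [-0.    0.   -0.01]
```

```bash
python3 -m inch '0 6.5 -7 0 0 0;0 7 -7 0 0 0;0 7 -6.5 0 0 0;0 7.5 -6 0 0 0;0 8 -6 0 0 0;0 8 -5.5 0 0 0;0 8.5 -5 0 0 0;0 8.5 -4.5 0 0 0;0 9 -4 0 0 0;0 9 -3.5 0 0 0'|grep -v rot
python3 to.py -75 0 80
```

```text
time_s: 8.93
eef_pos: [535.5, 85.0, 206.7]
force: [-3.4, -2.3, 4.5]
grip_width: 0.099
grip_force: 30.3
t 8.93 tcp in rig [ 35.1  -0.4 206.7] force [-3.4 -2.3  4.5] grip 0.1 30.3 j [-0.06  0.35  1.43 -0.    1.36 -0.23]
shift now [   0.3 -110.   126.8] shift after turn [   0.4 -110.1  126.7] turn [-0.01  0.01 -0.01]
```

```bash
python3 -m inch '0 9 -2.5 0 0 0;0 9.5 -2 0 0 0;0 9.5 -1.5 0 0 0;0 9.5 -1 0 0 0;0 10 -0.5 0 0 0;0 10 0 0 0 0;0 10 0.5 0 0 0;0 10 1 0 0 0;0 9.5 1.5 0 0 0;0 9.5 2 0 0 0'|grep -v rot
python3 to.py -75 0 80
```

```text
time_s: 9.77
eef_pos: [631.3, 101.3, 209.1]
force: [-0.6, -1.7, 4.0]
grip_width: 0.1
grip_force: 32.0
t 9.77 tcp in rig [132.3  -0.8 209.1] force [-0.6 -1.7  4. ] grip 0.1 32.0 j [-0.02  0.57  1.09 -0.    1.48 -0.19]
shift now [   0.6 -207.4  128.9] shift after turn [   0.8 -207.3  129.1] turn [ 0.01  0.01 -0.02]
```

```bash
python3 -m inch '0 6 1.5 0 0 0;0 6 1.5 0 0 0;0 5 1.5 0 0 0;0 3 1 0 0 0;0 0 0 0 0 0;0 0 0 0 0 0;0 0 0 0 0 0;0 0 0 0 0 0;0 0 0 0 0 0;0 0 0 0 0 0'|grep -v rot
python3 to.py -75 0 80
```

```text
time_s: 10.6
eef_pos: [650.2, 104.6, 202.8]
force: [0.6, -5.6, 2.2]
grip_width: 0.101
grip_force: 32.3
t 10.6 tcp in rig [151.5  -0.8 202.8] force [ 0.6 -5.6  2.2] grip 0.1 32.3 j [-0.02  0.62  1.03 -0.    1.49 -0.19]
shift now [   0.5 -226.5  122.8] shift after turn [   0.8 -226.5  122.8] turn [-0.    0.01 -0.02]
```

```bash
python3 -m inch '0 0 0 0 0 0;0 0 0 0 0 0;0 0 0 0 0 0;0 0 0 0 0 0;0 0 -5 0 0 0;0 0 -10 0 0 0;0 0 -15 0 0 0;0 0 -15 0 0 0;0 0 -15 0 0 0;0 0 -15 0 0 0' 0.28|grep -v rot
python3 - <<'E'
from fit import *
P=(500.8,79.4,.1727);th=1.7
def lid(x,z): # closed rig coords -> opened
    dx,dz=x-95,z-82.5;return 95+dx*np.cos(th)+dz*np.sin(th), 82.5-dx*np.sin(th)+dz*np.cos(th)
Q=[];
for x,y,z in L+H:
    a,b=lid(x,z);Q.append((a,y,b))
o=[]
for n in("scene","side"):
    c=ctrl.capture(n);im=c["image"][:,:,::-1].copy()
    for p in(Q[:4],Q[4:]):cv2.polylines(im,[proj(c,world(P,p)).astype(int)],True,(0,0,255),1)
    o.append(cv2.resize(im[70:270,120:380],(390,300)))
cv2.imwrite("pics/o1.png",np.hstack(o))
E
```

```text
time_s: 11.43
eef_pos: [650.3, 105.3, 279.7]
force: [-0.2, -0.8, 0.0]
grip_width: 0.281
grip_force: 0.0
```

View pics/o1.png

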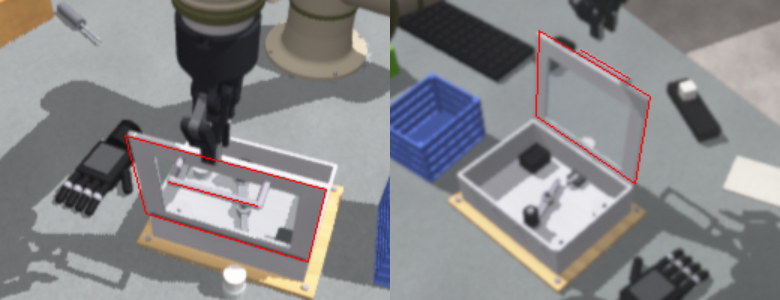

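The lid stands at the predicted 1.7 rad outline in both views, and nothing is touching the fingers. I'll shut the fingers, go back over the lid and stop above the space on the roller's -y side.

```bash
python3 -m inch '0 0 -12 0 0 0;0 0 -12 0 0 0;0 -12 0 0 0 0;-6 -28 0 0 0 0;-8 -28 0 0 0 0;-9 -28 0 0 0 0;-9 -28 0 0 0 0;-9 -28 0 0 0 0;-9 -28 5 0 0 0;-9 -22 15 0 0 0' 0 30|grep -v rot
python3 -m inch '0 0 20 0 0 0;0 0 25 0 0 0;0 0 25 0 0 0;0 0 25 0 0 0;0 0 25 0 0 0;0 0 25 0 0 0;0 0 20 0 0 0;0 0 10 0 0 0;0 0 0 0 0 0;0 0 0 0 0 0'|grep -v rot
python3 to.py -57 -62 14
python3 - <<'E'
from fit import *
P=(500.8,79.4,.1727);W=world(P,[(-56.1,-22.3,67),(5,0,42),(-55,-95,43),(-57,-62,47),(-57,-20,47)])
o=[]
for n in("wrist","side"):
    c=ctrl.capture(n);im=c["image"][:,:,::-1].copy()
    for q in proj(c,W):cv2.circle(im,tuple(q.astype(int)),2,(0,0,255),-1)
    o.append(cv2.resize(im if n=="wrist" else im[120:270,140:340],(400,300)))
cv2.imwrite("pics/i1.png",np.hstack(o))
E
```

```text
time_s: 12.37
eef_pos: [460.1, 12.1, 282.8]
force: [0.7, -0.9, 1.0]
grip_width: -0.006
grip_force: 0.0
time_s: 13.2
eef_pos: [461.1, 12.7, 106.7]
force: [0.0, -0.6, 0.3]
grip_width: 0.003
grip_force: 0.0
t 13.2 tcp in rig [-50.6 -58.9 106.7] force [ 0.  -0.6  0.3] grip 0.0 0.0 j [-0.23  0.28  1.81  0.    1.06 -0.4 ]
shift now [-3.1 -6.4 92.7] shift after turn [-3.1 -6.4 92.7] turn [-0.01 -0.   -0.01]
```

View pics/i1.png

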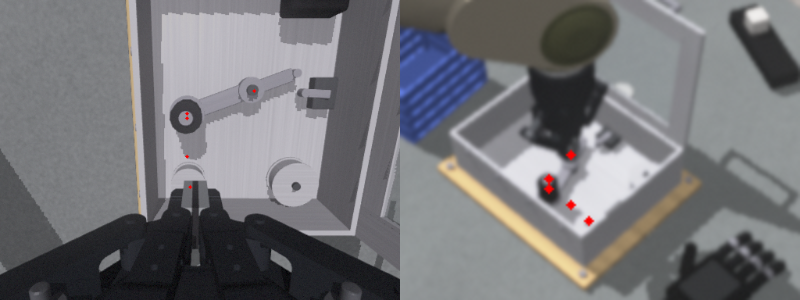

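The wrist view puts the roller at (186,116) and the pivot at (252,90), both on the predicted points, and the tip is above the free space. I'll descend.

```bash
python3 -m inch '-1 -2 10 0 0 0;-2 -4 12 0 0 0;0 0 12 0 0 0;0 0 12 0 0 0;0 0 10 0 0 0;0 0 5 0 0 0;0 0 0 0 0 0;0 0 0 0 0 0;0 0 0 0 0 0;0 0 0 0 0 0'|grep -v rot
python3 -m inch '0 0 6 0 0 0;0 0 6 0 0 0;0 0 6 0 0 0;0 0 6 0 0 0;0 0 5 0 0 0;0 0 3 0 0 0;0 0 0 0 0 0;0 0 0 0 0 0;0 0 0 0 0 0;0 0 0 0 0 0'|grep -v rot
python3 to.py -57 -8 14
```

```text
time_s: 14.13
eef_pos: [456.3, 8.5, 46.5]
force: [-0.3, 0.3, 0.2]
grip_width: 0.003
grip_force: 0.0
time_s: 14.97
eef_pos: [456.1, 8.6, 14.0]
force: [0.6, 0.9, -0.1]
grip_width: -0.003
grip_force: 0.0
t 14.97 tcp in rig [-56.2 -62.1  14. ] force [ 0.6  0.9 -0.1] grip -0.0 0.0 j [-0.24  0.42  1.91 -0.    0.81 -0.41]
shift now [54.1 -0.9  0. ] shift after turn [54.1 -0.8  0. ] turn [ 0.    0.   -0.01]
```

```bash
python3 -m inch '4 0 0 0 0 0;5 0 0 0 0 0;5 0 0 0 0 0;4 0 0 0 0 0;4 0 0 0 0 0;4 0 0 0 0 0;4 -1 0 0 0 0;4 -1 0 0 0 0;0 0 0 0 0 0;0 0 0 0 0 0'|grep -v rot
python3 to.py -58 -8 14
python3 - <<'E'
from fit import *
c=ctrl.capture("wrist");cv2.imwrite("pics/p1.png",c["image"][60:320,80:420,::-1])
E
```

```text
time_s: 15.8
eef_pos: [448.4, 41.7, 13.9]
force: [0.8, -5.6, 0.2]
grip_width: 0.001
grip_force: 2.8
t 15.8 tcp in rig [-58.1 -28.1  13.9] force [ 0.8 -5.6  0.2] grip 0.0 2.8 j [-0.17  0.41  1.93 -0.    0.81 -0.34]
shift now [20.1  0.1 -0.1] shift after turn [20.1  0.1 -0.1] turn [ 0.    0.01 -0.01]
```

View pics/p1.png

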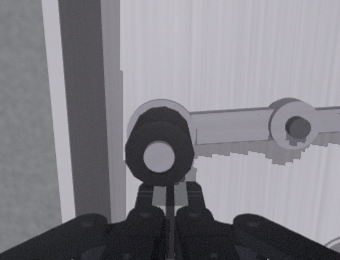

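The fingers press the roller with 5.6 N. It is slightly left of the finger line, with the lever near 0.30. I'll push on about 21 mm, past the click.

```bash
python3 -m inch '3 -1 0 0 0 0;3 -0.5 0 0 0 0;3 0 0 0 0 0;3 0 0 0 0 0;3 0 0 0 0 0;3 0 0 0 0 0;2 0.5 0 0 0 0;1 0.5 0 0 0 0;0 0 0 0 0 0;0 0 0 0 0 0'|grep -v rot
python3 to.py -58 -8 14
python3 - <<'E'
from fit import *
P=(500.8,79.4,.1727)
g=lambda t,z:(5-65*np.cos(t-.35),65*np.sin(t-.35),z)
c=ctrl.capture("wrist");im=c["image"][:,:,::-1].copy()
for t,k in((.5,(0,0,255)),(.65,(0,255,0))):
    cx,cy,_=g(t,67);a=np.linspace(0,6.28,40)
    cv2.polylines(im,[proj(c,world(P,np.c_[cx+14*np.cos(a),cy+14*np.sin(a),0*a+67])).astype(int)],True,k,1)
s=ctrl.capture("side")["image"][110:270,140:340,::-1]
cv2.imwrite("pics/p2.png",np.hstack([cv2.resize(im[60:320,80:420],(400,306)),cv2.resize(s,(382,306))]))
E
```

```text
time_s: 16.68
eef_pos: [444.6, 61.8, 13.9]
force: [1.2, -8.1, -1.3]
grip_width: 0.002
grip_force: 4.1
t 16.68 tcp in rig [-58.4  -7.7  13.9] force [ 1.2 -8.1 -1.3] grip 0.0 4.1 j [-0.12  0.41  1.93 -0.    0.8  -0.29]
shift now [-0.3  0.4 -0.1] shift after turn [-0.3  0.4 -0.1] turn [ 0.01  0.01 -0.01]
```

View pics/p2.png

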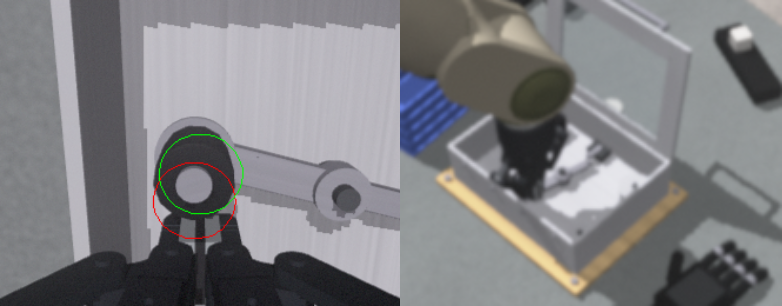

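The roller's cap at (193,185) lies between the 0.50 circle (centre row 201) and the 0.65 circle (row 174). That is about 0.59, and the 8 N reading agrees. The lid still stands open. I'll add 1.5 mm of margin, settle and hand in.

```bash
python3 -m inch '1 0 0 0 0 0;0.5 0 0 0 0 0;0 0 0 0 0 0;0 0 0 0 0 0;0 0 0 0 0 0;0 0 0 0 0 0;0 0 0 0 0 0;0 0 0 0 0 0;0 0 0 0 0 0;0 0 0 0 0 0'|grep -v rot
python3 -c "
from rig import ctrl
print(ctrl.sense()['force']);print(ctrl.finish_job())"
```

```text
time_s: 17.62
eef_pos: [444.4, 63.2, 14.0]
force: [1.5, -8.7, -0.4]
grip_width: -0.002
grip_force: 4.2
[ 1.52661178 -8.73062953 -0.35342963]
the job is handed in; nothing more can be done
None
```

I handed the job in at about 17.6 s, with the lid standing open on its stop and the fingers holding the roller at about 8.7 N, the lever at roughly 0.6 rad (click at 0.50); no verdict came back.

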